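# Nip the brass leather stamp in the bench caliper

## Task

Stand the brass-headed leather stamp gently, upright, on the bed of the bench caliper between its two jaws and let go of it. Then slide the jaw with the red tab shut until both jaws press on the brass head, without forcing it, and leave it closed on the stamp; leave the other stamps and the mallet where they are.

Things in the scene. Friction and masses are not known exactly. Their poses are not given: they have to be found in the camera images.
- brass_stamp: stamp to gauge, standing on the table: brass disc head 44 mm diameter, 20 mm high; neck 18 mm diameter, 6 mm high; round dark wooden handle 26 mm diameter from 26 to 66 mm height; 4 mm brass cap, 70 mm tall in all; about 0.3 kg; squeeze it with less than 60 N. Origin: centre of its underside, z up along its axis
- fixed_jaw: fixed jaw of the bench caliper: dark steel block 62 mm wide (x), 22 mm thick, 18 mm high on a fixed aluminium bed 74 mm wide, top 12 mm above the table, reaching 35 mm behind and 235 mm ahead of the jaw's gripping face. Origin: on that face, mid width, at bed-top height; y points along the bed to the sliding jaw, z up
- sliding_jaw: steel block 62 wide, 64 long, 18 mm high, sliding along fixed_jaw's y; 2.5 N friction, stays where left. Origin: its gripping face, mid width, bed-top height; axes as fixed_jaw. Gap = y distance of the two origins, 80 to 110 mm at start. Carries the upright red tab, 42 mm wide (x), 12 mm thick, at y +52 to +64 mm, top 51 mm above bed; push or pinch it. Nothing juts out behind it
- steel_stamp: bystander: stamp of the same shape and size, light grey steel head and cap. Origin: centre of its underside
- black_stamp: bystander: stamp of the same shape and size, black head and cap. Origin: centre of its underside
- mallet: bystander: wooden mallet lying on the table, barrel head 58 mm in diameter and 64 mm long, handle 21 mm in diameter reaching 200 mm along its own +y from the head's centre. Origin: on the table under the head's centre
There are look-alikes about, which are no part of the job. Of the things that look like the brass_stamp, the smallest one is meant.

How it is judged:
On the way, in this order (a step that is already met when the one before it is completed fails the run):
1. the brass stamp stands upright on the bed between the jaws, let go (z of brass_stamp in the frame of fixed_jaw between -0.003 and 0.004 m and x of brass_stamp in the frame of fixed_jaw between -0.025 and 0.025 m and y of brass_stamp in the frame of fixed_jaw above 0.018 m and y of brass_stamp in the frame of sliding_jaw below -0.018 m and angle between brass_stamp's own z axis and vertical below 0.1 rad and contact force between the fingers and brass_stamp below 0.1 N), for 0.1 s.
2. both jaws press on the brass stamp (2 N or more), the robot not holding the stamp (contact force between each of sliding_jaw, fixed_jaw and brass_stamp above 2 N and contact force between the fingers and brass_stamp below 0.1 N), for 0.1 s.
At the end, for the whole second after the job is handed in: the brass stamp stands upright (within 6 degrees) and at rest on the caliper's bed, its axis within 28 mm of the bed's middle line, with the jaws closed on its head: the gap between the jaws is no more than 3 mm over the head's 44 mm (y of sliding_jaw in the frame of fixed_jaw between 0.038 and 0.047 m and y of brass_stamp in the frame of fixed_jaw between 0.016 and 0.028 m and x of brass_stamp in the frame of fixed_jaw between -0.028 and 0.028 m and z of brass_stamp in the frame of fixed_jaw below 0.004 m and angle between brass_stamp's own z axis and vertical below 0.1 rad and linear speed of brass_stamp below 0.02 m/s); the robot touches nothing.
It fails at once if the stamp is squeezed with more than 60 N (contact force between sliding_jaw and brass_stamp above 60 N).
It fails at once if the brass stamp is dropped (falls faster than 0.6 m/s, about 20 mm of free fall) (linear speed of brass_stamp above 0.6 m/s and contact force between the fingers and brass_stamp below 0.05 N).
It fails at once if another stamp or the mallet is moved by more than 30 mm (distance of any of steel_stamp, black_stamp, mallet from where it was at the start of the episode above 0.03 m).
It also fails if it takes over 51 s, if anything falls off the work surface, if the arm or the gripper's body presses on something with over 40 N, if the wrist force passes 120 N, or if a joint passes its speed limit or range.

## Robot

A 7-joint arm with a two-finger parallel gripper is mounted at the origin on the work surface. World frame = base frame: x ahead of the robot, y to its left, z up, the work surface at z = 0. Lengths are in m, angles in rad, forces in N, time in s.
With the tool pointing down it reaches from about 0.4 to 0.85 m from the base axis. Payload 4.5 kg.
Tool frame: the origin (TCP) lies between the finger pads; the fingertips stand 11 mm ahead of it and the grasp point (between the pads) lies 8 mm behind it (r.nose_length is the distance from the TCP to the fingertips, in m); z points along the fingers, y is the line along which they close (so a half turn about z gives the same grasp; the last joint's range is limited). The gripper opens to 88 mm and grips with 3 to 60 N. Pads are 18 mm wide; open, the fingers measure 123 mm over their backs; the gripper's body (75 mm by 187 mm) begins 45 mm behind the grasp point.
Start: joints at [1.261, 0.689, -0.195, 1.565, 0.157, 0.902, -0.215], TCP at [0.211, -0.588, 0.25] pointing down, gripper open.
Joint ranges: [-3.01, 3.01], [-0.46, 2.08], [-1.47, 1.51], [0.13, 2.56], [-1, 4.14], [0.04, 2.09], [-2.66, 2.66]. Speed limits (rad/s): [2.57, 2.57, 3.14, 3.14, 3.14, 3.14, 3.14].

## Interface

Orientations are given as a unit quaternion [x, y, z, w].
In Python, from plant import get_state, snapshot, camera_model, r gives the robot as it stands.
- The arm moves only by the shell command python3 -m inch 'ROWS' [FORCE]. ROWS is text: rows parted by semicolons, each of 7 numbers parted by spaces: the opening, from -1 (shut) to 1 (fully open), then the shift along the tool's x, y, z in m, then the turn, a rotation vector about the tool's x, y, z in rad. A call has 1 to 20 rows; each row shifts and turns the commanded pose from where the row before left it, along the tool's axes as they then stand; what a row does not reach is not made up. A row lasts 1/12 s, in which the tool goes at most 41.7 mm and 7.16 degrees, less where a joint would pass 70% of its speed; a pose out of reach is approached as far as the arm can. A call is refused whole if a number of a shift passes 0.0417 or a number of a turn 0.125, either way. A call with a gripper value outside its range is refused whole. The fingers move at their own pace and stop on an object; FORCE is the grip in N (left out, the last holds). Time passes only in rows, so rows that do not move let the fingers close. It gives the time, the measured TCP pose, the force, the opening and the grip force at its end, in the units of the state.
- get_state(): the state, without advancing time (a new reading comes with each control period).
- snapshot(name): name is "side" or "top" or "wrist"; returns (picture, depth): 480x640x3 uint8, red, green, blue; 480x640 float32, m along the optical axis (not along the pixel's ray), 0 where there is no reading.
- camera_model(name): a dict with "intrinsics" (3x3 intrinsics, pixels), "view" (4x4, takes a point from world to camera coordinates). Camera axes: x right, y down, z forward; pixel columns grow to the right and rows downward; lengths in m; the calibration is good to about 2 mm. A picture is of the moment at which its call begins: read the wrist's pose just before it. camera_model takes no time and is no camera call; for the wrist camera it gives the pose at the moment of the call.
- r.finish_job(): hands the job in; it is judged then, once.
The state is a dict: "clock": time; "q": joint angles; "qd": joint speeds; "joint_torque": joint torques, N m; "tool_pos": TCP position; "eef_rot": TCP orientation; "contact_force": force on the tool from outside, world axes, zero at the start; "moment": the same for the moment, N m; "opening": opening from 0.0 (shut) to 1.0 (fully open); "finger_force": force on a finger pad.
Only numpy, scipy, OpenCV 4.12 (cv2) and the standard library are available. Lean on these libraries where they do the work, as an engineer would, in place of code of your own. Each camera call takes 0.05 s, during which the arm holds its last target. There are 200 camera calls.

## Working session

There is one attempt and no reset: what is moved stays moved. The work goes in short steps, Python scripts to look and compute and a shell command to move; the robot and the scene stay as the last step left them, time stands still between calls to the robot, and variables do not carry over. Pictures are saved under pics/ and viewed, at most 10 in all, crops included, and the job is handed in when it is done.

```bash
ls; mkdir -p pics; cat > h.py <<'E'
import numpy as np, cv2
from plant import get_state, snapshot, camera_model, r
def world(name,depth,cm=None):
    cm=cm or camera_model(name); K=np.array(cm["intrinsics"]); T=np.linalg.inv(np.array(cm["view"]))
    v,u=np.mgrid[0:480,0:640]
    P=np.stack([(u-K[0,2])/K[0,0]*depth,(v-K[1,2])/K[1,1]*depth,depth],-1)
    return P@T[:3,:3].T+T[:3,3]
E
python3 - <<'E'
from h import *
s=get_state(); print(s["clock"],s["tool_pos"],s["eef_rot"],r.nose_length)
for n in("top","side"):
    p,d=snapshot(n); cv2.imwrite(f"pics/{n}.png",p[...,::-1]); np.savez(f"{n}.npz",p=p,d=d,w=world(n,d))
    print(camera_model(n))
E
```

```text
pics
0.0 [ 0.21043006 -0.58788402  0.24892209] [ 9.85253708e-01  1.71097465e-01 -2.13227369e-04 -8.62333727e-04] 0.011
{'intrinsics': array([[508.83847136,   0.        , 321.62352589],
       [  0.        , 508.83847136, 239.05591104],
       [  0.        ,   0.        ,   1.        ]]), 'view': array([[-0.0056351 , -0.99978614,  0.01989757, -0.09901125],
       [-0.99800034,  0.00437008, -0.06305728,  0.59540241],
       [ 0.06295684, -0.02021312, -0.99781154,  0.88637379],
       [ 0.        ,  0.        ,  0.        ,  1.        ]])}
{'intrinsics': array([[448.4002071 ,   0.        , 314.22902856],
       [  0.        , 448.4002071 , 246.361264  ],
       [  0.        ,   0.        ,   1.        ]]), 'view': array([[-7.53598790e-01, -6.57334457e-01, -5.24904930e-04,
         3.98334633e-01],
       [-3.17291914e-01,  3.64457321e-01, -8.75497974e-01,
         2.77803942e-01],
       [ 5.75686291e-01, -6.59607666e-01, -4.83221504e-01,
         3.69727791e-01],
       [ 0.00000000e+00,  0.00000000e+00,  0.00000000e+00,
         1.00000000e+00]])}
```

View pics/top.png

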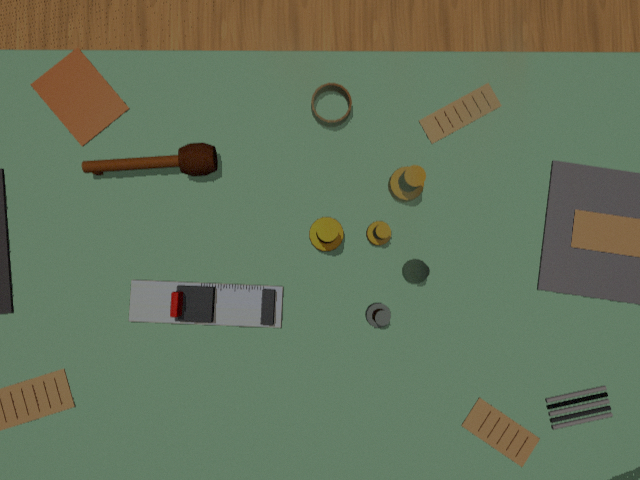

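View pics/side.png

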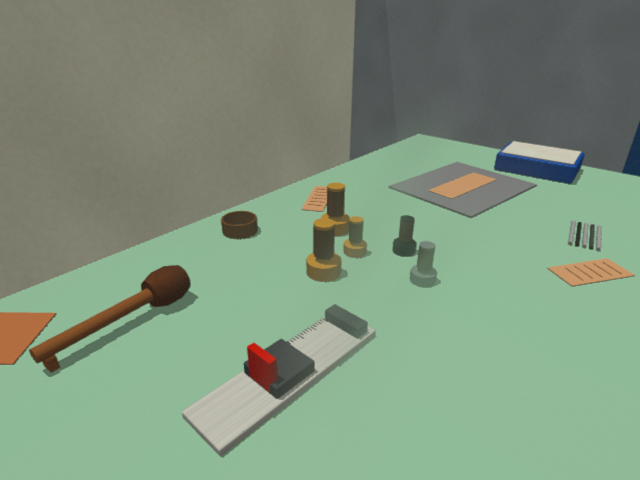

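Small brass candidate at top (379,233). The look-alikes at (327,235) and (407,180) are visibly larger, and steel (378,315) and black (415,271) are bystanders. I'll check this with heights and sizes and one close crop.

```bash
python3 - <<'E'
from h import *
z=np.load("top.npz"); p,d,w=z["p"],z["d"],z["w"]
print("table z",np.median(w[380:,200:400,2]))
def rep(n,u0,u1,v0,v1,zmin=0.008):
    W=w[v0:v1,u0:u1].reshape(-1,3); W=W[W[:,2]>zmin]
    zt=np.percentile(W[:,2],98); top=W[W[:,2]>zt-0.004]
    c,rad=cv2.minEnclosingCircle(top[:,:2].astype(np.float32))
    print(n,"ztop",zt.round(4),"top c",np.round(c,4),"r",round(rad,4))
    h=W[(W[:,2]>.014)&(W[:,2]<.04)]
    if len(h)>5:
        c,rad=cv2.minEnclosingCircle(h[:,:2].astype(np.float32)); print("   mid circle",np.round(c,4),round(rad,4),"z",np.median(h[:,2]))
rep("small",362,396,215,250); rep("bigL",305,350,210,255); rep("bigR",385,432,160,203)
rep("black",398,434,256,287); rep("steel",362,396,298,332)
rep("mallet",175,222,140,180)
hsv=cv2.cvtColor(p,cv2.COLOR_RGB2HSV)
# caliper
sub=np.zeros((480,640),bool); sub[270:335,120:295]=True
bed=sub&(w[...,2]>.007)&(w[...,2]<.017)
R=cv2.minAreaRect(w[sub&(w[...,2]>.007)][:,:2].astype(np.float32)); print("bed rect",R, "z",np.median(w[bed][:,2]))
print(cv2.boxPoints(R).round(4))
j=(sub&(w[...,2]>.024)&(w[...,2]<.036)).astype(np.uint8)
n,l,st,_=cv2.connectedComponentsWithStats(j)
for i in range(1,n):
    if st[i,4]>60:
        q=cv2.minAreaRect(w[l==i][:,:2].astype(np.float32)); print("jaw",q,np.median(w[l==i][:,2])); print(cv2.boxPoints(q).round(4))
red=sub&(p[...,0]>120)&(p[...,1]<50); W=w[red]; W=W[W[:,2]>.055]; print("tab",cv2.minAreaRect(W[:,:2].astype(np.float32)),np.percentile(W[:,2],95))
big=cv2.resize(p[150:340,300:440],None,fx=4,fy=3,interpolation=cv2.INTER_CUBIC); cv2.imwrite("pics/crop.png",big[:,:,::-1])
E
```

```text
table z 5.16508896933332e-05
small ztop 0.073 top c [ 0.5746 -0.1491] r 0.0752
   mid circle [ 0.6052 -0.2035] 0.0219 z 0.019990431429127542
bigL ztop 0.1009 top c [ 0.5785 -0.1005] r 0.0441
   mid circle [ 0.6036 -0.1095] 0.0308 z 0.027973867956792076
bigR ztop 0.1007 top c [ 0.6207 -0.176 ] r 0.1241
   mid circle [ 0.6932 -0.2535] 0.0307 z 0.02775000835856567
black ztop 0.0733 top c [ 0.5366 -0.1823] r 0.0987
   mid circle [ 0.5367 -0.2685] 0.0221 z 0.020319547247299452
steel ztop 0.0724 top c [ 0.4961 -0.1481] r 0.0769
   mid circle [ 0.459  -0.2009] 0.0221 z 0.020117419458461905
mallet ztop 0.0597 top c [0.6398 0.028 ] r 0.1513
   mid circle [0.7357 0.1199] 0.0392 z 0.03506025895343423
bed rect ((0.48287463188171387, 0.07813167572021484), (0.09596117585897446, 0.3280355930328369), 2.4598772525787354) z 0.012041135644194179
[[ 0.4279  0.2399]
 [ 0.442  -0.0878]
 [ 0.5379 -0.0837]
 [ 0.5238  0.2441]]
jaw ((0.48211103677749634, 0.12052018940448761), (0.0634404793381691, 0.06195873022079468), 87.4430160522461) 0.03047065275503752
[[0.4497 0.0902]
 [0.5116 0.0874]
 [0.5145 0.1508]
 [0.4526 0.1536]]
jaw ((0.4756809175014496, -0.006325589492917061), (0.022060295566916466, 0.06197268143296242), 86.96820068359375) 0.03006803882543929
[[ 0.4442 -0.0157]
 [ 0.506  -0.019 ]
 [ 0.5072  0.0031]
 [ 0.4453  0.0063]]
tab ((0.48363763093948364, 0.1472969800233841), (0.010037744417786598, 0.03860829770565033), 86.52581024169922) 0.06546505054918654
```

View pics/crop.png

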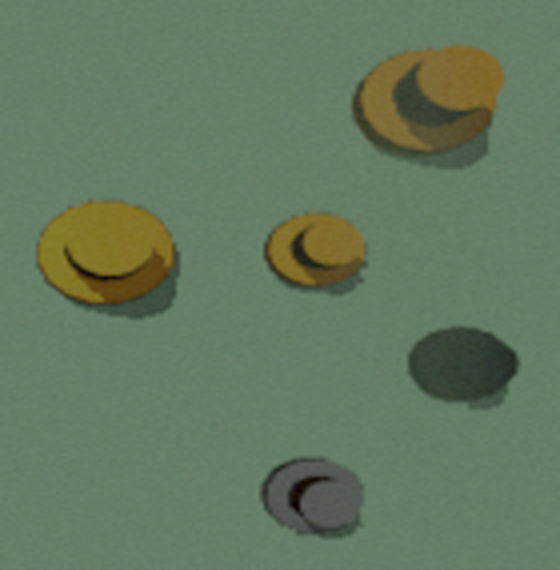

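The crop confirms it: small brass stamp at crop (315,250), head radius about 22 mm, height about 72 mm. The two big ones have r≈31 mm and are 100 mm tall. Target at (0.605,-0.2035). Finger line about 20° from x clears both tall look-alikes.

```bash
M='1 0.0278 -0.0127 0 0 0 0'; python3 -m inch '1 0.0278 -0.0127 0 0 0 0;1 0.0278 -0.0127 0 0 0 0;1 0.0278 -0.0127 0 0 0 0;1 0.0278 -0.0127 0 0 0 0;1 0.0278 -0.0127 0 0 0 0;1 0.0278 -0.0127 0 0 0 0;1 0.0278 -0.0127 0 0 0 0;1 0.0278 -0.0127 0 0 0 0;1 0.0278 -0.0127 0 0 0 0;1 0.0278 -0.0127 0 0 0 0;1 0.0278 -0.0127 0 0 0 0;1 0.0278 -0.0127 0 0 0 0;1 0.0278 -0.0127 0 0 0 0;1 0.0278 -0.0127 0 0 0 0;1 0.0278 -0.0127 0 0 0 0;1 0.0278 -0.0127 0 0 0 0;1 0.0278 -0.0127 0 0 0 0;1 0.0278 -0.0127 0 0 0 0;1 0 0 0 0 0 0'
python3 -m inch '1 0 0 0 0 0 -0.12;1 0 0 0 0 0 -0.12;1 0 0 0 0 0 -0.12;1 0 0 0 0 0 -0.12;1 0 0 0 0 0 -0.12;1 0 0 0 0 0 -0.12;1 0 0 0 0 0 -0.12;1 0 0 0 0 0 -0.12;1 0 0 0 0 0 -0.12;1 0 0 0 0 0 -0.12;1 0 0 0 0 0 -0.12;1 0 0 0 0 0 -0.12;1 0 0 0 0 0 -0.12;1 0 0 0 0 0 0;1 0 0 0 0 0 0'
cat >> h.py <<'E'
from scipy.spatial.transform import Rotation as Ro
def togo(target):
    s=get_state(); R=Ro.from_quat(s["eef_rot"]).as_matrix()
    print("t",s["clock"],"pos",np.round(s["tool_pos"],4),"R",R.round(3).tolist(),"q",np.round(s["q"],2))
    print("tool shift",np.round(R.T@(np.array(target)-s["tool_pos"]),4),"F",np.round(s["contact_force"],2),"open",s["opening"])
def wrist(name):
    cm=camera_model("wrist"); p,d=snapshot("wrist"); cv2.imwrite(f"pics/{name}.png",p[...,::-1]); return p,d,world("wrist",d,cm)
E
python3 - <<'E'
from h import *
togo([.605,-.2035,.044])
p,d,w=wrist("w1")
m=(w[...,2]>.012)&(w[...,2]<.024)&(np.hypot(w[...,0]-.605,w[...,1]+.2035)<.05)
t=(w[...,2]>.06)&(w[...,2]<.08)&(np.hypot(w[...,0]-.605,w[...,1]+.2035)<.05)
for k in(m,t):
    if k.sum()>20: print(cv2.minEnclosingCircle(w[k][:,:2].astype(np.float32)),np.median(w[k][:,2]),k.sum(),np.argwhere(k).mean(0))
E
```

```text
clock: 1.68
tool_pos: [0.6095, -0.1964, 0.2492]
eef_rot: [0.984, 0.176, 0.002, -0.003]
contact_force: [0.1, 2.3, 1.0]
opening: 0.996
finger_force: 0.0
clock: 2.93
tool_pos: [0.6044, -0.2047, 0.2493]
eef_rot: [0.582, 0.814, -0.0, -0.0]
contact_force: [-0.2, -0.6, 0.9]
opening: 1.0
finger_force: 0.0
t 2.9333 pos [ 0.6044 -0.2047  0.2493] R [[-0.324, 0.946, -0.001], [0.946, 0.324, 0.0], [0.001, -0.001, -1.0]] q [ 0.56  0.75 -0.57  1.51  0.45  1.01  0.19]
tool shift [0.0008 0.0011 0.2053] F [-0.15 -0.6   0.9 ] open 1.0003496003414711
((0.6051418781280518, -0.20444758236408234), 0.022036142647266388) 0.019745147100899585 778 [192.84190231 325.47943445]
((0.6051381230354309, -0.2044728696346283), 0.01312971394509077) 0.06979162297195718 766 [212.02872063 325.75326371]
```

Wrist view data confirms the axis at (0.6051,-0.2045), head r 22.0 mm and top at 70 mm. Descending and gripping.

```bash
python3 -m inch '0.3 0 0.0008 0.0195 0 0 0;0.3 0 0 0.0195 0 0 0;0.3 0 0 0.0195 0 0 0;0.3 0 0 0.0195 0 0 0;0.3 0 0 0.0195 0 0 0;0.3 0 0 0.0195 0 0 0;0.3 0 0 0.0195 0 0 0;0.3 0 0 0.0195 0 0 0;0.3 0 0 0.0195 0 0 0;0.3 0 0 0.0195 0 0 0;0.3 0 0 0.005 0 0 0;0.3 0 0 0.005 0 0 0;0.3 0 0 0 0 0 0;0.3 0 0 0 0 0 0' 20
python3 -m inch '-1 0 0 0 0 0 0;-1 0 0 0 0 0 0;-1 0 0 0 0 0 0;-1 0 0 0 0 0 0;-1 0 0 0 0 0 0;-1 0 0 0 0 0 0;-1 0 0 0 0 0 0;-1 0 0 0 0 0 0' 20
```

```text
clock: 4.15
tool_pos: [0.6062, -0.2043, 0.0456]
eef_rot: [0.58, 0.814, 0.0, 0.001]
contact_force: [-0.3, -0.5, 0.3]
opening: 0.652
finger_force: 0.0
clock: 4.82
tool_pos: [0.6058, -0.2043, 0.045]
eef_rot: [0.58, 0.815, 0.0, 0.0]
contact_force: [0.1, -0.2, 2.8]
opening: 0.288
finger_force: 20.0
```

```bash
python3 -m inch '-1 0 0 -0.01 0 0 0;-1 0 0 -0.018 0 0 0;-1 0 0 -0.018 0 0 0;-1 0 0 -0.018 0 0 0;-1 0 0 -0.018 0 0 0;-1 0 0 -0.018 0 0 0;-1 0 0 -0.018 0 0 0;-1 0 0 -0.01 0 0 0;-1 0 0 0 0 0 0;-1 0 0 0 0 0 0' 25
python3 - <<'E'
from h import *
togo([.478,.040,.165])
E
```

```text
clock: 5.65
tool_pos: [0.6052, -0.2044, 0.1727]
eef_rot: [0.58, 0.815, -0.0, 0.0]
contact_force: [-0.1, 1.1, -2.9]
opening: 0.285
finger_force: 25.0
t 5.65 pos [ 0.6052 -0.2044  0.1727] R [[-0.327, 0.945, -0.0], [0.945, 0.327, -0.0], [-0.0, -0.0, -1.0]] q [ 0.53  0.84 -0.53  1.58  0.52  0.86  0.14]
tool shift [ 0.2726 -0.0404  0.0077] F [-0.1   1.11 -2.87] open 0.28462371540551684
```

15 rows of (0.0182, -0.0027).

```bash
python3 -m inch '-1 0.009 -0.0013 0 0 0 0;-1 0.0182 -0.0027 0 0 0 0;-1 0.0182 -0.0027 0 0 0 0;-1 0.0182 -0.0027 0 0 0 0;-1 0.0182 -0.0027 0 0 0 0;-1 0.0182 -0.0027 0 0 0 0;-1 0.0182 -0.0027 0 0 0 0;-1 0.0182 -0.0027 0 0 0 0;-1 0.0182 -0.0027 0 0 0 0;-1 0.0182 -0.0027 0 0 0 0;-1 0.0182 -0.0027 0 0 0 0;-1 0.0182 -0.0027 0 0 0 0;-1 0.0182 -0.0027 0 0 0 0;-1 0.0182 -0.0027 0 0 0 0;-1 0.0182 -0.0027 0 0 0 0;-1 0.0182 -0.0027 0 0 0 0;-1 0 0 0 0 0 0;-1 0 0 0 0 0 0;-1 0 0 0 0 0 0'
python3 - <<'E'
from h import *
togo([.478,.040,.060])
p,d,w=wrist("w2")
m=(w[...,2]>.024)&(w[...,2]<.036)&(abs(w[...,0]-.48)<.06)&(w[...,1]>-.04)&(w[...,1]<.17)
n,l,st,_=cv2.connectedComponentsWithStats(m.astype(np.uint8))
for i in range(1,n):
    if st[i,4]>100: print(st[i],cv2.boxPoints(cv2.minAreaRect(w[l==i][:,:2].astype(np.float32))).round(4).tolist())
t=(w[...,2]>.1)&(w[...,2]<.16)&(np.hypot(w[...,0]-.478,w[...,1]-.04)<.04)
print("head/stamp pts",t.sum(), w[t].min(0) if t.sum() else 0, w[t].max(0) if t.sum() else 0)
E
```

```text
clock: 7.23
tool_pos: [0.4734, 0.048, 0.1722]
eef_rot: [0.58, 0.814, -0.001, -0.0]
contact_force: [0.7, 0.5, -1.9]
opening: 0.284
finger_force: 25.0
t 7.2333 pos [0.4734 0.048  0.1722] R [[-0.327, 0.945, -0.001], [0.945, 0.327, -0.001], [-0.0, -0.002, -1.0]] q [ 0.08  0.66 -0.44  2.07  0.55  0.53 -0.43]
tool shift [-0.009   0.0019  0.1122] F [ 0.69  0.52 -1.87] open 0.28402891444137673
[ 314   71  116  121 7138] [[0.44929999113082886, 0.09009999781847], [0.5112000107765198, 0.08699999749660492], [0.5142999887466431, 0.1509999930858612], [0.45239999890327454, 0.15410000085830688]]
[264 261  19  28 271] [[0.4431000053882599, 0.00559999980032444], [0.4442000091075897, -0.015699999406933784], [0.4537000060081482, -0.015200000256299973], [0.45260000228881836, 0.006099999882280827]]
head/stamp pts 3620 [0.45100821 0.04110019 0.12750732] [0.49154764 0.06962116 0.15999235]
```

View pics/w2.png

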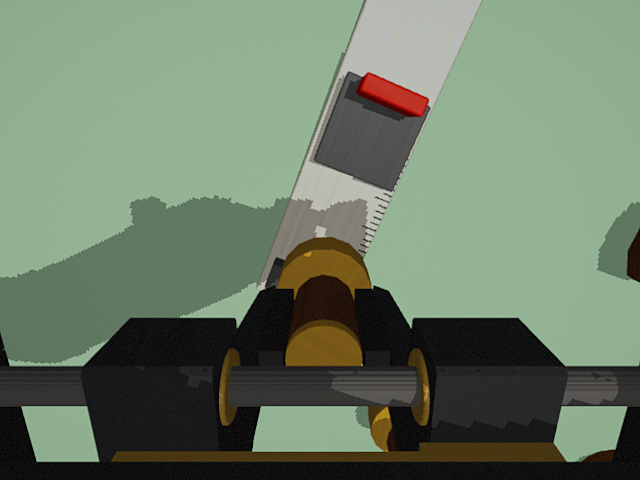

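View: stamp held upright (head about (322,262)), bed free below it, sliding jaw at (375,130) unmoved. Correcting sideways and lowering to about 5 mm above the bed.

```bash
python3 -m inch '-1 -0.0045 0.001 0 0 0 0;-1 -0.0045 0.001 0 0 0 0;-1 0 0 0.012 0 0 0;-1 0 0 0.012 0 0 0;-1 0 0 0.012 0 0 0;-1 0 0 0.012 0 0 0;-1 0 0 0.012 0 0 0;-1 0 0 0.012 0 0 0;-1 0 0 0.012 0 0 0;-1 0 0 0.01 0 0 0;-1 0 0 0.008 0 0 0;-1 0 0 0.006 0 0 0;-1 0 0 0 0 0 0;-1 0 0 0 0 0 0;-1 0 0 0 0 0 0'
python3 - <<'E'
from h import *
togo([.478,.040,.057])
E
```

```text
clock: 8.53
tool_pos: [0.479, 0.0406, 0.0651]
eef_rot: [0.58, 0.814, 0.0, 0.0]
contact_force: [-0.3, 0.1, -2.3]
opening: 0.288
finger_force: 25.0
t 8.5333 pos [0.479  0.0406 0.0651] R [[-0.327, 0.945, 0.001], [0.945, 0.327, 0.0], [-0.0, 0.001, -1.0]] q [-0.05  0.85 -0.21  2.12  0.72  0.24 -0.57]
tool shift [-0.0002 -0.0012  0.0081] F [-0.31  0.11 -2.28] open 0.28800485903262624
```

```bash
python3 -m inch '-1 0 0 0.002 0 0 0;-1 0 0 0.002 0 0 0;-1 0 0 0.001 0 0 0;-1 0 0 0.001 0 0 0;-1 0 0 0 0 0 0;-1 0 0 0 0 0 0'
python3 -m inch '-1 0 0 0.0005 0 0 0;-1 0 0 0.0005 0 0 0;-1 0 0 0 0 0 0;-1 0 0 0 0 0 0'
```

```text
clock: 9.03
tool_pos: [0.4786, 0.0407, 0.0587]
eef_rot: [0.58, 0.815, -0.0, 0.0]
contact_force: [0.1, 0.0, -2.8]
opening: 0.288
finger_force: 25.0
clock: 9.37
tool_pos: [0.4787, 0.0407, 0.0577]
eef_rot: [0.58, 0.815, -0.0, 0.0]
contact_force: [0.0, -0.2, -2.3]
opening: 0.287
finger_force: 25.0
```

```bash
python3 -m inch '-1 0 0 0.0005 0 0 0;-1 0 0 0.0005 0 0 0;-1 0 0 0 0 0 0;-1 0 0 0 0 0 0'
python3 -m inch '-1 0 0 0.0005 0 0 0;-1 0 0 0 0 0 0;-1 0 0 0 0 0 0'
```

```text
clock: 9.7
tool_pos: [0.4788, 0.0407, 0.0569]
eef_rot: [0.58, 0.815, 0.0, 0.0]
contact_force: [-0.2, -0.1, 2.5]
opening: 0.286
finger_force: 25.0
clock: 9.95
tool_pos: [0.4788, 0.0407, 0.0569]
eef_rot: [0.58, 0.815, 0.0, 0.0]
contact_force: [-2.2, -0.0, 8.1]
opening: 0.287
finger_force: 25.0
```

It's down on the bed. Release, then rise.

```bash
python3 -m inch '-1 0 0 -0.0005 0 0 0;-0.2 0 0 0 0 0 0;-0.2 0 0 0 0 0 0;-0.1 0 0 0 0 0 0;0.1 0 0 0 0 0 0;0.1 0 0 0 0 0 0;0.1 0 0 0 0 0 0;0.1 0 0 -0.01 0 0 0;0.1 0 0 -0.015 0 0 0;0.1 0 0 -0.02 0 0 0;0.1 0 0 -0.02 0 0 0;0.1 0 0 -0.02 0 0 0;0.1 0 0 -0.02 0 0 0;0.1 0 0 -0.02 0 0 0;0.1 0 0 0 0 0 0;0.1 0 0 0 0 0 0'
python3 - <<'E'
from h import *
togo([.485,.185,.185])
p,d,w=wrist("w3")
for a,b in((.024,.0345),(.078,.086)):
    m=(w[...,2]>a)&(w[...,2]<b)&(abs(w[...,0]-.479)<.03)&(abs(w[...,1]-.04)<.03)
    print(cv2.minEnclosingCircle(w[m][:,:2].astype(np.float32)),np.percentile(w[m][:,2],[5,50,95]),m.sum())
m=(w[...,2]>.058)&(w[...,2]<.067)&(w[...,1]>.12)&(w[...,1]<.17)&(abs(w[...,0]-.48)<.05)
q=w[m]; print("tab",cv2.boxPoints(cv2.minAreaRect(q[:,:2].astype(np.float32))).round(4).tolist(),np.median(q[:,2]))
E
```

```text
clock: 11.28
tool_pos: [0.4791, 0.0406, 0.1823]
eef_rot: [0.58, 0.814, 0.001, 0.001]
contact_force: [-0.1, -0.1, -0.3]
opening: 0.545
finger_force: 0.0
t 11.2833 pos [0.4791 0.0406 0.1823] R [[-0.326, 0.945, 0.002], [0.945, 0.326, 0.0], [-0.0, 0.002, -1.0]] q [ 0.12  0.65 -0.47  2.05  0.54  0.56 -0.41]
tool shift [ 0.1346  0.0527 -0.0027] F [-0.11 -0.12 -0.29] open 0.5449439090153662
((0.47792407870292664, 0.040295183658599854), 0.022070476785302162) [0.02883756 0.0317462  0.03292202] 1234
((0.47783350944519043, 0.0402379110455513), 0.013148755766451359) [0.08058861 0.08187718 0.08290784] 1225
tab [[0.4618000090122223, 0.14139999449253082], [0.5037999749183655, 0.13940000534057617], [0.5044000148773193, 0.15160000324249268], [0.46239998936653137, 0.15369999408721924]] 0.0625993735937928
```

View pics/w3.png

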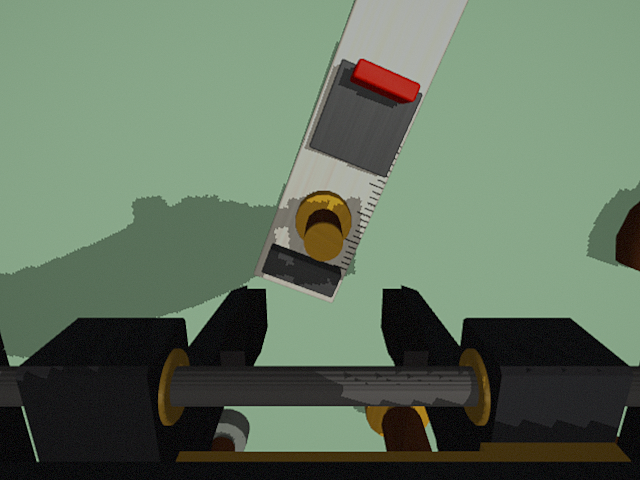

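Stamp stands upright at (0.478,0.040), seen at pixel (323,225) between the jaws; red tab at (386,80). I'll move behind the tab with fingers shut, turned to line up with the bed.

```bash
python3 -m inch '-1 0.0168 0.0066 0 0 0 0;-1 0.0168 0.0066 0 0 0 0;-1 0.0168 0.0066 0 0 0 0;-1 0.0168 0.0066 0 0 0 0;-1 0.0168 0.0066 0 0 0 0;-1 0.0168 0.0066 0 0 0 0;-1 0.0168 0.0066 0 0 0 0;-1 0.0168 0.0066 0 0 0 0;-1 0 0 0 0 0 0.0955;-1 0 0 0 0 0 0.0955;-1 0 0 0 0 0 0.0955;-1 0 0 0 0 0 0.0955;-1 0 0 0 0 0 0;-1 0 0 0 0 0 0;-1 0 0 0 0 0 0' 10
python3 - <<'E'
from h import *
togo([.485,.182,.050])
E
```

```text
clock: 12.58
tool_pos: [0.4842, 0.1848, 0.181]
eef_rot: [0.723, 0.691, -0.001, -0.0]
contact_force: [-0.6, -0.8, -0.3]
opening: 0.004
finger_force: 0.0
t 12.5833 pos [0.4842 0.1848 0.181 ] R [[0.046, 0.999, -0.001], [0.999, -0.046, -0.001], [-0.001, -0.001, -1.0]] q [-0.24  0.67 -0.34  1.95  0.39  0.59 -0.89]
tool shift [-0.0026  0.0011  0.131 ] F [-0.55 -0.84 -0.33] open 0.003772248960376588
```

```bash
python3 -m inch '-1 0 0.001 0.013 0 0 0;-1 0 0 0.015 0 0 0;-1 0 0 0.015 0 0 0;-1 0 0 0.015 0 0 0;-1 0 0 0.015 0 0 0;-1 0 0 0.015 0 0 0;-1 0 0 0.015 0 0 0;-1 0 0 0.015 0 0 0;-1 0 0 0.012 0 0 0;-1 0 0 0 0 0 0;-1 0 0 0 0 0 0'
python3 -m inch '-1 -0.005 0 0 0 0 0;-1 -0.005 0 0 0 0 0;-1 -0.004 0 0 0 0 0;-1 -0.003 0 0 0 0 0;-1 -0.003 0 0 0 0 0;-1 -0.003 0 0 0 0 0;-1 0 0 0 0 0 0;-1 0 0 0 0 0 0'
```

```text
clock: 13.5
tool_pos: [0.4852, 0.1848, 0.0512]
eef_rot: [0.724, 0.69, -0.001, -0.0]
contact_force: [0.9, 0.4, 0.5]
opening: 0.003
finger_force: 0.0
clock: 14.17
tool_pos: [0.4846, 0.1619, 0.0518]
eef_rot: [0.724, 0.69, 0.0, 0.0]
contact_force: [-0.5, -0.7, 0.1]
opening: 0.005
finger_force: 0.0
```

```bash
python3 -m inch '-1 -0.002 0 0 0 0 0;-1 -0.003 0 0 0 0 0;-1 -0.003 0 0 0 0 0;-1 -0.003 0 0 0 0 0;-1 -0.003 0 0 0 0 0;-1 -0.003 0 0 0 0 0;-1 -0.003 0 0 0 0 0;-1 -0.002 0 0 0 0 0;-1 -0.001 0 0 0 0 0;-1 0 0 0 0 0 0'
python3 -m inch '-1 -0.002 0 0 0 0 0;-1 -0.002 0 0 0 0 0;-1 -0.002 0 0 0 0 0;-1 -0.002 0 0 0 0 0;-1 -0.001 0 0 0 0 0;-1 -0.001 0 0 0 0 0;-1 0 0 0 0 0 0'
python3 - <<'E'
from h import *
togo([.4825,.122,.051])
E
```

```text
clock: 15.0
tool_pos: [0.4834, 0.1383, 0.0517]
eef_rot: [0.724, 0.689, -0.0, 0.0]
contact_force: [-1.1, 1.7, 1.1]
opening: 0.006
finger_force: 0.6
clock: 15.58
tool_pos: [0.4829, 0.1287, 0.0517]
eef_rot: [0.724, 0.69, -0.0, 0.0]
contact_force: [-0.7, 2.5, 1.7]
opening: 0.001
finger_force: 1.5
t 15.5833 pos [0.4829 0.1287 0.0517] R [[0.049, 0.999, 0.0], [0.999, -0.049, -0.0], [-0.0, 0.0, -1.0]] q [-0.26  0.88 -0.16  2.07  0.55  0.23 -0.95]
tool shift [-0.0067 -0.0001  0.0007] F [-0.66  2.52  1.7 ] open 0.0010592916075161723
```

```bash
python3 -m inch '-1 -0.001 0 0 0 0 0;-1 -0.001 0 0 0 0 0;-1 -0.001 0 0 0 0 0;-1 -0.001 0 0 0 0 0;-1 0 0 0 0 0 0'
python3 -m inch '-1 -0.0007 0 0 0 0 0;-1 -0.0007 0 0 0 0 0;-1 0 0 0 0 0 0'
python3 -m inch '-1 -0.0005 0 0 0 0 0;-1 -0.0005 0 0 0 0 0;-1 0 0 0 0 0 0'
```

```text
clock: 16.0
tool_pos: [0.4827, 0.1246, 0.0517]
eef_rot: [0.724, 0.689, -0.0, 0.0]
contact_force: [0.4, 2.7, -0.4]
opening: 0.006
finger_force: 1.5
clock: 16.25
tool_pos: [0.4826, 0.1234, 0.0517]
eef_rot: [0.724, 0.69, -0.0, 0.0]
contact_force: [1.7, 3.7, 1.3]
opening: 0.007
finger_force: 1.6
clock: 16.5
tool_pos: [0.4826, 0.1225, 0.0517]
eef_rot: [0.724, 0.69, -0.0, 0.0]
contact_force: [1.4, 2.7, -0.6]
opening: 0.003
finger_force: 1.6
```

```bash
python3 -m inch '-1 -0.0005 0 0 0 0 0;-1 -0.0005 0 0 0 0 0;-1 0 0 0 0 0 0'
python3 -m inch '-1 -0.0005 0 0 0 0 0;-1 0 0 0 0 0 0;-1 0 0 0 0 0 0'
```

```text
clock: 16.75
tool_pos: [0.4825, 0.1215, 0.0517]
eef_rot: [0.724, 0.69, 0.0, 0.0]
contact_force: [0.8, 3.4, -0.5]
opening: 0.002
finger_force: 1.7
clock: 17.0
tool_pos: [0.4826, 0.1215, 0.0517]
eef_rot: [0.724, 0.69, 0.0, -0.0]
contact_force: [0.6, 4.4, -0.8]
opening: 0.002
finger_force: 2.3
```

```bash
python3 -m inch '-1 -0.0005 0 0 0 0 0;-1 0 0 0 0 0 0;-1 0 0 0 0 0 0'
python3 -m inch '-1 -0.0005 0 0 0 0 0;-1 0 0 0 0 0 0;-1 0 0 0 0 0 0'
```

```text
clock: 17.25
tool_pos: [0.4826, 0.1214, 0.0517]
eef_rot: [0.724, 0.69, 0.001, -0.0]
contact_force: [0.5, 5.8, -1.3]
opening: 0.002
finger_force: 2.7
clock: 17.5
tool_pos: [0.4826, 0.1214, 0.0517]
eef_rot: [0.724, 0.69, 0.001, -0.0]
contact_force: [0.1, 5.5, -1.4]
opening: 0.005
finger_force: 3.1
```

```bash
python3 -m inch '-1 -0.001 0 0 0 0 0;-1 -0.001 0 0 0 0 0;-1 0 0 0 0 0 0;-1 0 0 0 0 0 0'
python3 -m inch '-1 -0.001 0 0 0 0 0;-1 -0.001 0 0 0 0 0;-1 0 0 0 0 0 0;-1 0 0 0 0 0 0'
```

```text
clock: 17.83
tool_pos: [0.4826, 0.1213, 0.0518]
eef_rot: [0.723, 0.691, 0.002, -0.001]
contact_force: [-0.1, 10.5, -0.5]
opening: 0.004
finger_force: 4.7
clock: 18.17
tool_pos: [0.4826, 0.1212, 0.0518]
eef_rot: [0.723, 0.691, 0.003, -0.002]
contact_force: [-0.6, 12.8, -1.3]
opening: 0.006
finger_force: 6.3
```

About 13 N, with the position stopped at the expected 44 mm gap. Backing off and checking.

```bash
python3 -m inch '-1 0 0 0 0 0 0;-1 0.003 0 0 0 0 0;-1 0.005 0 0 0 0 0;-1 0.008 0 0 0 0 0;-1 0.01 0 0 0 0 0;-1 0.01 0 0 0 0 0;-1 0 0 -0.015 0 0 0;-1 0 0 -0.02 0 0 0;-1 0 0 -0.02 0 0 0;-1 0 0 -0.02 0 0 0;-1 0 0 -0.02 0 0 0;-1 0 0 -0.02 0 0 0;-1 0.02 0 -0.02 0 0 0;-1 0.03 0 -0.02 0 0 0;-1 0.03 0 0 0 0 0;-1 0.03 0 0 0 0 0;-1 0.03 0 0 0 0 0;-1 0 0 0 0 0 0;-1 0 0 0 0 0 0'
python3 - <<'E'
from h import *
p,d=snapshot("top"); w=world("top",d); cv2.imwrite("pics/top2.png",cv2.resize(p[100:340,80:440],None,fx=2,fy=2)[...,::-1])
o=np.array([.4763,.0047]); ey=np.array([.047,.9989]); ex=np.array([.9989,-.047])
q=(w[...,:2]-o); yb=q@ey; xb=q@ex; z=w[...,2]
m=(z>.055)&(z<.066)&(abs(xb)<.03)&(yb>.06)&(yb<.15)&(p[...,0]>110)&(p[...,1]<60); print("tab yb",np.percentile(yb[m],[2,50,98]))
t=(z>.078)&(z<.088)&(abs(xb)<.04)&(yb>-.02)&(yb<.06); c=cv2.minEnclosingCircle(np.stack([xb[t],yb[t]],-1).astype(np.float32)); print("cap",c,np.median(z[t]))
j=(z>.024)&(z<.0345)&(abs(xb)<.022)&(yb>.05)&(yb<.12); print("sliding face approx",np.percentile(yb[j],[1,99]))
E
```

```text
clock: 19.75
tool_pos: [0.4897, 0.2943, 0.2066]
eef_rot: [0.723, 0.691, -0.0, -0.0]
contact_force: [-0.1, -0.7, -0.3]
opening: 0.004
finger_force: 0.0
tab yb [0.09584395 0.1006826  0.10545314]
cap ((0.0002833540493156761, 0.02148253284394741), 0.01305434387177229) 0.08211280108176222
sliding face approx [0.05059018 0.09582576]
```

View pics/top2.png

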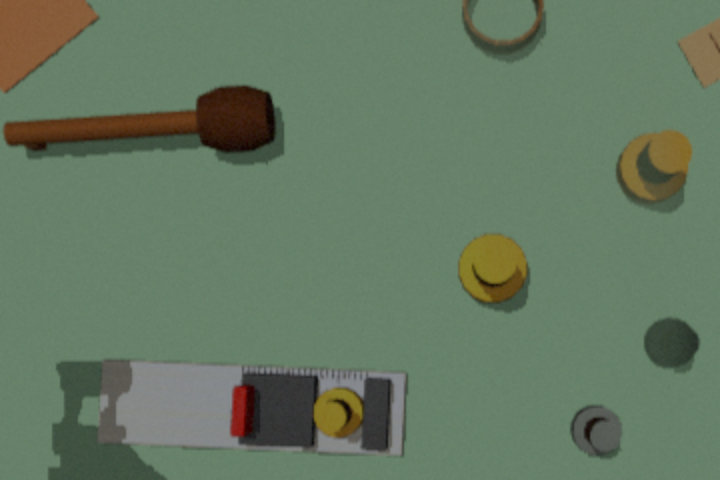

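The stamp (crop (338,412)) stands between both closed jaws. The stamp centre is 21.5 mm from the fixed face and the gap is about 43–44 mm. The bystanders look unmoved.

```bash
python3 -c "
from plant import r; print(r.finish_job())"
```

```text
the job is handed in; nothing more can be done
None
```

The job is handed in (no verdict shown): the small brass stamp stands upright on the caliper bed with both jaws closed on its head (gap about 44 mm, final push about 13 N), the arm is clear, and the other stamps and the mallet look unmoved.

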